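# Stack a cut-corner well plate and its lid in the analyser's loading dock

## Robot

A 6-joint arm with a two-finger parallel gripper is mounted at the origin on the work surface. World frame = base frame: x ahead of the robot, y to its left, z up, the work surface at z = 0. Lengths are in m, angles in rad, forces in N, time in s.
With the tool pointing down it reaches from about 0.425 to 0.95 m from the base axis. Payload 14.7 kg.
Tool frame: the origin (TCP) lies on the centre line of the jaws, within the pads' length; the fingertips stand 14 mm ahead of it and the grasp point (between the pads) lies 5 mm behind it; z points along the fingers, y is the direction in which the jaws open and shut (so a half turn about z gives the same grasp; the last joint's range is limited). The gripper opens to 85 mm and grips with 20 to 120 N. Pads are 22 mm wide; open, the fingers measure 114 mm over their backs; the gripper's body (76 mm by 85 mm) begins 54 mm behind the grasp point. The pads swing forward as they close: fully open they stand 13 mm farther back than shut.
Start: joints at [1.218, 0.48, 1.596, -0, 1.065, -0.047], TCP at [0.196, 0.62, 0.245] pointing down, gripper open.
Joint ranges: [-2.75, 2.75], [-0.82, 2.05], [0.23, 2.67], [-1.56, 4.7], [0.09, 2.69], [-2.92, 2.92]. Speed limits (rad/s): [1.89, 1.89, 2.39, 3.01, 3.01, 3.01].

## Interface

Orientations are given as a unit quaternion [x, y, z, w].
In Python, from cell import status, vision, workorder gives the robot as it stands.
- The arm moves only by the shell command python3 -m inch 'ROWS' [FORCE]. ROWS is JSON, one flat list of numbers, 5 for each row, row after row: the opening, from 0 (shut) to 1 (fully open), then the shift along the world's x, y, z in cm, then the turn about the world's z in degrees. A call has 1 to 20 rows; each row shifts and turns the commanded pose from where the row before left it; what a row does not reach is not made up. A row lasts 1/10 s, in which the tool goes at most 50 mm and 8.59 degrees, less where a joint would pass 70% of its speed; a pose out of reach is approached as far as the arm can. A call is refused whole if a number of a shift passes 5 or a number of a turn 8.59, either way. A call with a gripper value outside its range is refused whole. The fingers move at their own pace and stop on an object; FORCE is the grip in N (left out, the last holds). Time passes only in rows, so rows that do not move let the fingers close. It gives the time, the measured TCP pose, the force and the opening at its end, in the units of the state.
- status.read_state(): the state, without advancing time (a new reading comes with each control period).
- vision.grab_frame(name): name is "scene" or "top" or "wrist"; returns the picture (384x512x3 uint8, red, green, blue); there is no depth.
- vision.camera_params(name): a dict with "fovy" (degrees; the focal length in pixels is half the picture's height over the tangent of half this angle, whatever the lens; pixels are square), "cx", "cy" (the principal point, pixels), "D" ([k1, k2, p1, p2, k3] as OpenCV has them; the pictures are not rectified), "T" (4x4, takes a point from camera to world coordinates). Camera axes: x right, y up, looking along -z (the intrinsics and any distortion apply to the point x, -y, -z); pixel columns grow to the right and rows downward; lengths in m; the calibration is good to about 2 mm. A picture is of the moment at which its call begins: read the wrist's pose just before it. camera_params takes no time and is no camera call; for the wrist camera it gives the pose at the moment of the call.
- workorder.finish_job(): hands the job in, once; it reports no verdict.
The state is a dict: "clock": time; "joint_positions": joint angles; "joint_velocities": joint speeds; "effort": joint torques, N m; "tool_pos": TCP position; "eef_rot": TCP orientation; "force": force on the tool from outside, world axes, zero at the start; "wrist_torque": the same for the moment, N m; "grip_width": finger opening in m.
Only numpy, scipy, OpenCV 4.12 (cv2) and the standard library are available. Lean on these libraries where they do the work, as an engineer would, in place of code of your own. Each camera call takes 0.05 s, during which the arm holds its last target. There are 200 camera calls.

## Task

Stack the loose cut-corner well plate on the plate already standing in the loading dock, cut corners over cut corners, so that its skirt drops fully down around the block of wells below; then put the flat cut-corner lid on top of it in the same way. Leave the look-alike plate with four square corners where it is.

Things in the scene. Friction and masses are not known exactly. Their poses are not given: they have to be found in the camera images.
- base: Fixed loading dock: aluminium slab 140x100x10 mm, a white plate fixed on it: 92 (x) x 62 mm, skirt to a shoulder 26 mm above the bench, then a block of wells tapering from 74x44 to 70x40 mm at 34 mm; both corners at its +x end cut at 45 degrees, 24 mm legs. Origin on the bench under the plate's centre, z up. A plate stacked on it has its origin 26 mm higher, x the same way.
- plate: Loose white well plate, 60 g, 92 (x) x 62 mm, skirt 16 mm tall, wells block 8 mm above (74x44 to 70x40 mm); both corners at +x end cut, 24 mm legs. Open underside: wall 3 mm, cavity 86x56 mm, 13 deep, 6 mm play a side when seated. Origin: centre of underside, z up. Lies on the bench, x within 55 degrees of the dock's. Grip the skirt's long sides, 62 mm apart along y.
- lid: White lid, 45 g, smooth flat top, 92 (x) x 62 mm, 14 mm tall; both corners at +x end cut, 24 mm legs. Open underside: wall 3 mm, cavity 86x56 mm, 11 deep. Origin: centre of underside, z up. Lies on the bench, x within 55 degrees of the dock's. Grip the long sides, 62 mm apart along y. Seated, its origin is 16 mm above the plate's origin (42 above the dock's).
- odd_plate: Look-alike to leave alone: white well plate of the same 92 x 62 x 24 mm, but with all four corners square, lying on the bench. Origin: centre of the underside, x along the length, z up.
Mind the look-alikes: they are no part of the job. What is shaped like the lid but orange is not meant.

How it is judged:
On the way, in this order (a step that is already met when the one before it is completed fails the run):
1. the plate is fully seated on the plate in the dock and let go (horizontal distance between plate and base below 0.01 m and z of plate in the frame of base between 0.023 and 0.0285 m and angle between plate's own z axis and vertical below 0.05 rad and angle between the x axis of plate and the x axis of base, either way round below 0.175 rad and contact force between the fingers and plate below 0.05 N and linear speed of plate below 0.02 m/s), for 0.2 s.
2. the lid is fully seated on the stacked plate and let go (horizontal distance between plate and base below 0.01 m and z of plate in the frame of base between 0.023 and 0.0285 m and angle between each of plate, lid's own z axis and vertical below 0.05 rad and angle between the x axis of each of plate, lid and the x axis of base, either way round below 0.175 rad and horizontal distance between lid and plate below 0.01 m and z of lid in the frame of base between 0.039 and 0.0445 m and contact force between the fingers and lid below 0.05 N and linear speed of lid below 0.02 m/s), for 0.2 s.
At the end, for the whole second after the job is handed in: Plate seated on the dock's plate and lid on the plate: each within 10 mm and 10 degrees of the one below, cut corners the same way, level within 3 degrees, its skirt down to within 2.5 mm of the shoulder below; all at rest. Square-cornered plate within 30 mm of its start (horizontal distance between plate and base below 0.01 m and z of plate in the frame of base between 0.023 and 0.0285 m and angle between each of plate, lid's own z axis and vertical below 0.05 rad and angle between the x axis of each of plate, lid and the x axis of base, either way round below 0.175 rad and horizontal distance between lid and plate below 0.01 m and z of lid in the frame of base between 0.039 and 0.0445 m and linear speed of each of plate, lid below 0.02 m/s and distance of odd_plate from where it was at the start of the episode below 0.03 m); the robot touches nothing.
It fails at once if the square-cornered plate is moved by more than 30 mm (distance of odd_plate from where it was at the start of the episode above 0.03 m).
It also fails if it takes over 53 s, if anything falls off the work surface, if the arm or the gripper's body presses on something with over 40 N, if the wrist force passes 120 N, or if a joint passes its speed limit or range.

## Working session

There is one attempt and no reset: what is moved stays moved. The work goes in short steps, Python scripts to look and compute and a shell command to move; the robot and the scene stay as the last step left them, time stands still between calls to the robot, and variables do not carry over. Pictures are saved under pics/ and viewed, about 8 in all and at most 12, crops included, and the job is handed in when it is done.

```bash
ls; mkdir -p pics; python3 - <<'E'
from cell import status,vision
import cv2,numpy as np,json
print(status.read_state())
for n in("top","scene"):
    im=vision.grab_frame(n); np.save(f"{n}0.npy",im); cv2.imwrite(f"pics/{n}0.png",im[:,:,::-1])
    p=vision.camera_params(n); print(n,{k:np.round(v,4).tolist() for k,v in p.items()})
E
```

```text
pics
{'clock': 0.0, 'joint_positions': array([ 1.21843964e+00,  4.80853651e-01,  1.59687188e+00, -2.41652504e-05,
        1.06511377e+00, -4.65592245e-02]), 'joint_velocities': array([ 7.41060870e-05, -1.06815224e-03, -1.11778401e-03,  1.42275241e-03,
        5.15785073e-04,  6.28215103e-04]), 'effort': array([-7.04643626e-04, -9.50634956e+01, -4.30173647e+01, -2.98598070e-04,
        1.23955662e-02,  1.37336569e-04]), 'tool_pos': array([0.19550777, 0.61947842, 0.24465897]), 'eef_rot': array([ 1.52297859e-01,  9.88334444e-01, -6.13062512e-04, -1.13147503e-04]), 'force': array([-0.41493481,  0.75305465,  0.28881955]), 'wrist_torque': array([0.01500698, 0.00948695, 0.01995772]), 'grip_width': 0.08512241539916955}
top {'fovy': 50.8064, 'cx': 252.6075, 'cy': 188.5489, 'D': [-0.1107, 0.0, 0.0, 0.0, 0.0], 'T': [[-0.016, 0.9965, -0.0823, 0.3911], [-0.9998, -0.0149, 0.0144, -0.0054], [0.0132, 0.0825, 0.9965, 1.0841], [0.0, 0.0, 0.0, 1.0]]}
scene {'fovy': 55.4663, 'cx': 253.5189, 'cy': 194.5667, 'D': [-0.0723, 0.0, 0.0, 0.0, 0.0], 'T': [[-0.1885, -0.8542, 0.4845, 0.891], [0.982, -0.1571, 0.1051, 0.0614], [-0.0136, 0.4956, 0.8685, 0.7906], [0.0, 0.0, 0.0, 1.0]]}
```

View pics/top0.png

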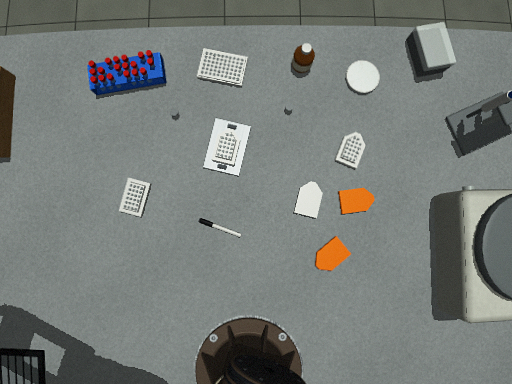

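View pics/scene0.png

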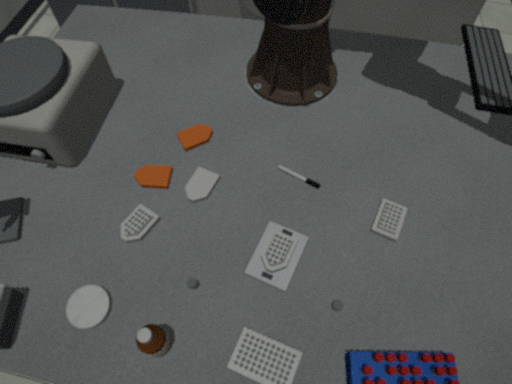

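Top view candidates:
- **Dock:** at about (227,147), with its cut corners pointing up (+x).
- **White cut-corner plates and lids:** the plate with wells is at (351,150) and the flat white lid at (309,200).
- **Orange look-alikes:** (356,201) and (332,254).
- **Square-cornered plate:** (135,197). The larger plate at (222,67) is clutter.

The plate fits because of its wells and cut corners, and the lid because it is flat and white.

```bash
cat > h.py <<'E'
import cv2,numpy as np
def rays(px,p,h=384):
    f=h/2/np.tan(np.radians(p["fovy"])/2); K=np.array([[f,0,p["cx"]],[0,f,p["cy"]],[0,0,1]])
    u=cv2.undistortPoints(np.float64(px).reshape(-1,1,2),K,np.float64(p["D"])).reshape(-1,2)
    T=np.array(p["T"]); d=np.c_[u[:,0],-u[:,1],-np.ones(len(u))]@T[:3,:3].T
    return T[:3,3],d
def cast(px,p,z):
    o,d=rays(px,p); return (o+d*((z-o[2])/d[:,2])[:,None])[:,:2]
def rect(px,p,z):
    """centre, angle(deg) of cut-corner outline, x axis toward cut end; size"""
    w=cast(px,p,z).astype(np.float32)*1000
    (c,s,a)=cv2.minAreaRect(w)
    if s[0]<s[1]: a+=90; s=s[::-1]
    m=cv2.moments(cv2.convexHull(w)); cen=np.array([m["m10"],m["m01"]])/m["m00"]
    x=np.array([np.cos(np.radians(a)),np.sin(np.radians(a))])
    if (cen-c)@x>0: a+=180
    return np.round(c,1),round((a+180)%360-180,1),np.round(s,1),round(abs((cen-c)@x),1)
E
python3 - <<'E'
from h import *
from cell import vision
im=np.load("top0.npy"); p=vision.camera_params("top")
hsv=cv2.cvtColor(im,cv2.COLOR_RGB2HSV); m=((hsv[...,2]>165)&(hsv[...,1]<40)).astype(np.uint8)
m=cv2.morphologyEx(m,cv2.MORPH_CLOSE,np.ones((5,5)))
for c in cv2.findContours(m,cv2.RETR_EXTERNAL,cv2.CHAIN_APPROX_NONE)[0]:
    if 300<cv2.contourArea(c)<4000:
        x=c.reshape(-1,2); print(x.mean(0).round(),cv2.contourArea(c),rect(x,p,.012))
a=im[120:225,285:385]; b=im[110:185,190:265]
cv2.imwrite("pics/crop.png",np.hstack([cv2.resize(a,(400,420)),cv2.resize(b,(400,420))])[:,:,::-1])
E
```

```text
[481. 252.] 2124.0 (array([ 292.4, -672.6]), 177.6, array([366.5, 142.1]), np.float64(1.6))
[309. 200.] 681.0 (array([ 451.8, -171.2]), -15.1, array([91.7, 62.2]), np.float64(3.8))
[134. 197.] 746.0 (array([463.1, 296.5]), -15.0, array([93.1, 63.3]), np.float64(0.0))
[351. 150.] 643.0 (array([ 586.7, -291.8]), -23.4, array([92.8, 62.9]), np.float64(4.3))
[227. 146.] 1770.5 (array([595.3,  47.1]), 165.5, array([138.2,  98.3]), np.float64(0.0))
[363.  76.] 788.0 (array([ 789.7, -332. ]), 42.7, array([92.9, 90.4]), np.float64(0.1))
[222.  66.] 1257.5 (array([819.6,  58.4]), -102.6, array([125.9,  84.8]), np.float64(0.1))
[436.  44.] 1088.0 (array([ 890. , -556.6]), -167.9, array([126.3,  88.4]), np.float64(0.5))
```

View pics/crop.png

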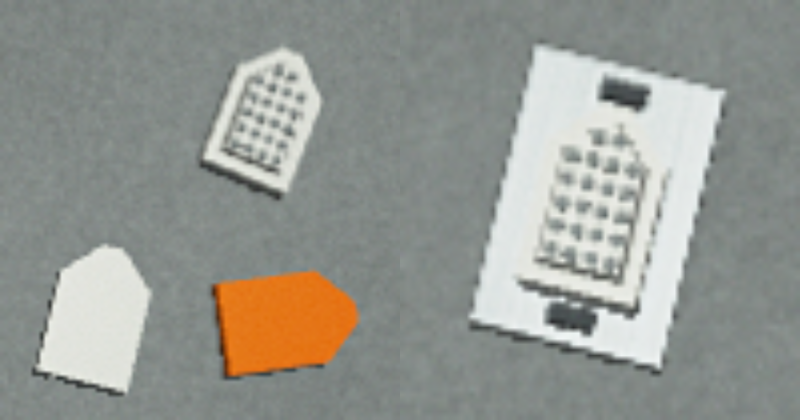

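The crop confirms it: the plate at (351,150) has cut corners and wells, the lid at (309,200) is flat and white with cut corners, and the dock's plate points the same way. I'll move over the dock first for a close wrist look.

```bash
python3 -m inch '[1,3.1,-3.1,0,-1, 1,3.1,-3.1,0,-1, 1,3.1,-3.1,0,0, 1,3.1,-3.1,0,0, 1,3.1,-3.1,0,0, 1,3.1,-3.1,0,0, 1,3.1,-3.1,0,0, 1,3.1,-3.1,0,0, 1,1.9,-4.6,0,0, 1,1.9,-4.6,0,0, 1,1.9,-4.6,0,0, 1,1.9,-4.6,0,0, 1,1.9,-4.6,0,0, 1,1.9,-4.6,0,0, 1,1.9,-4.6,0,0, 1,0,0,0,0, 1,0,0,0,0, 1,0,0,0,0]' 40
python3 - <<'E'
from cell import vision
import numpy as np,cv2,pickle
p=vision.camera_params("wrist"); im=vision.grab_frame("wrist"); np.save("w1.npy",im); pickle.dump(p,open("w1.p","wb"))
cv2.imwrite("pics/w1.png",im[:,:,::-1]); print({k:np.round(v,3).tolist() for k,v in p.items()})
E
```

```text
clock: 1.9
tool_pos: [0.5762, 0.0504, 0.245]
eef_rot: [0.169, 0.986, 0.0, -0.0]
force: [0.4, -0.1, 0.6]
grip_width: 0.0852
{'fovy': 66.674, 'cx': 254.302, 'cy': 192.862, 'D': [-0.071, 0.0, 0.0, 0.0, 0.0], 'T': [[0.333, -0.911, -0.243, 0.515], [0.943, 0.322, 0.084, 0.073], [0.002, -0.257, 0.966, 0.374], [0.0, 0.0, 0.0, 1.0]]}
```

View pics/w1.png

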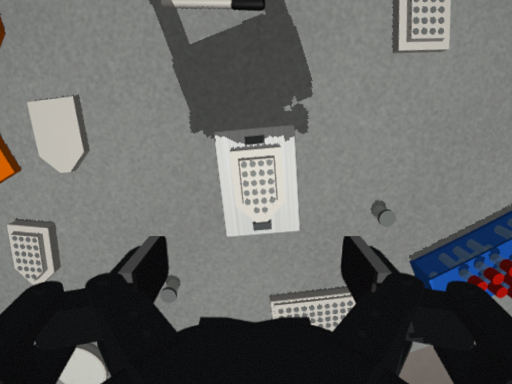

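The wrist view shows the dock plate at about (257,183), the lid at (58,133) and the plate at (33,250). The plate's cream colour separates it from the slab, so I'll measure all three here.

```bash
python3 - <<'E'
from h import *
import pickle
im=np.load("w1.npy"); p=pickle.load(open("w1.p","rb"))
print([im[r,c].tolist() for r,c in((160,235),(150,225),(210,285),(200,240),(130,60),(180,242))])
d=im[...,0].astype(int)-im[...,2]
for name,msk in(("warm",(d>6)&(im[...,1]>150)),("white",im[...,1]>150)):
    m=cv2.morphologyEx(msk.astype(np.uint8),cv2.MORPH_CLOSE,np.ones((7,7))); m=cv2.morphologyEx(m,cv2.MORPH_OPEN,np.ones((3,3)))
    for c in cv2.findContours(m,cv2.RETR_EXTERNAL,cv2.CHAIN_APPROX_NONE)[0]:
        if 800<cv2.contourArea(c)<12000:
            x=c.reshape(-1,2); print(name,x.mean(0).round(),cv2.contourArea(c),rect(x,p,.026 if name=="warm" and abs(x.mean(0)[0]-257)<30 else .010))
t=np.load("top0.npy");
from cell import vision
d=t[...,0].astype(int)-t[...,2]; print(t[150,215],t[160,218],t[168,212])
E
```

```text
[[219, 217, 206], [218, 219, 215], [210, 211, 208], [218, 214, 204], [194, 190, 181], [220, 216, 208]]
warm [ 83. 370.] 1124.5 (array([ 806.9, -327.4]), -53.1, array([97.6, 68.4]), np.float64(6.9))
warm [313. 309.] 1722.0 (array([811.5,  60.8]), -102.8, array([122.1,  61.1]), np.float64(2.5))
warm [ 30. 250.] 1979.0 (array([ 588.1, -294.1]), -23.4, array([92.1, 63.1]), np.float64(4.1))
warm [258. 179.] 3283.0 (array([596.7,  49.6]), -14.3, array([92.2, 62.7]), np.float64(4.2))
warm [ 56. 130.] 2949.5 (array([ 452.9, -171.4]), -15.2, array([93.3, 62.8]), np.float64(4.5))
warm [424.  24.] 2439.0 (array([481.1, 297.3]), -105.8, array([63.2, 55.1]), np.float64(0.1))
white [ 83. 370.] 1138.5 (array([ 806.8, -327.5]), -53.4, array([97.7, 68.8]), np.float64(6.9))
white [313. 309.] 1722.0 (array([811.5,  60.8]), -102.8, array([122.1,  61.1]), np.float64(2.5))
white [ 30. 250.] 1986.0 (array([ 588.1, -294.1]), -23.4, array([92.1, 63.1]), np.float64(4.1))
white [258. 184.] 7159.0 (array([598.9,  49.2]), 165.7, array([135.5,  99.1]), np.float64(2.5))
white [ 56. 130.] 2962.5 (array([ 453. , -171.5]), -15.2, array([93.4, 62.8]), np.float64(4.5))
white [424.  24.] 2455.5 (array([481.2, 297.5]), -105.8, array([63.5, 55.1]), np.float64(0.1))
[228 230 223] [238 239 232] [229 236 236]
```

Top and wrist agree to within 2 mm (all in mm):
- **Dock:** (596.5, 49), −14.4°
- **Plate:** (587.5, −293), −23.4°
- **Lid:** (452.5, −171.4), −15.2°

Next I'll move to the plate, descend and grip it.

```bash
python3 -m inch '[1,0.16,-4.9,0,-1, 1,0.16,-4.9,0,-1, 1,0.16,-4.9,0,-1, 1,0.16,-4.9,0,-1, 1,0.16,-4.9,0,0, 1,0.16,-4.9,0,0, 1,0.17,-4.9,0,0, 1,0,0,-5,0, 1,0,0,-5,0, 1,0,0,-5,0, 1,0,0,-3.5,0, 1,0,0,0,0, 1,0,0,0,0, 1,0,0,0,0]' 40
python3 - <<'E'
from cell import vision,status
import numpy as np,cv2
im=vision.grab_frame("wrist"); cv2.imwrite("pics/w2.png",im[:,:,::-1])
E
```

```text
clock: 3.35
tool_pos: [0.5896, -0.2933, 0.0627]
eef_rot: [0.203, 0.979, -0.0, 0.002]
force: [-0.5, 0.0, 0.3]
grip_width: 0.0851
```

View pics/w2.png

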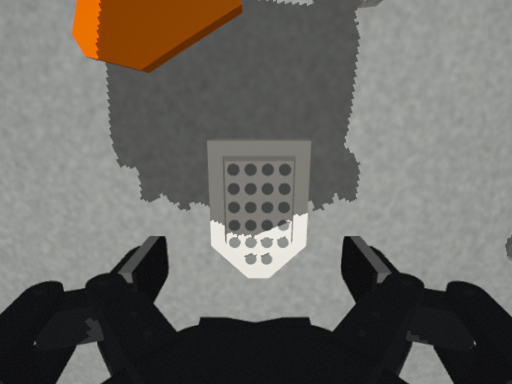

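The plate lies centred between the jaws (columns 208–311, jaws 165–343). Descend and grip.

```bash
python3 -m inch '[1,-0.1,0,-2,0, 1,0,0,-1.5,0, 1,0,0,-0.7,0, 1,0,0,-0.3,0, 1,0,0,0,0]' 40; python3 -m inch '[0.6,0,0,0,0, 0.5,0,0,0,0, 0.4,0,0,0,0, 0.4,0,0,0,0, 0.4,0,0,0,0, 0.4,0,0,0,0, 0.4,0,0,0,0, 0.4,0,0,0,0]' 30
```

```text
clock: 3.9
tool_pos: [0.587, -0.2932, 0.0153]
eef_rot: [0.204, 0.979, 0.0, -0.0]
force: [0.0, 0.1, -0.6]
grip_width: 0.0855
clock: 4.7
tool_pos: [0.5874, -0.2934, 0.0161]
eef_rot: [0.204, 0.979, -0.0, 0.0]
force: [-1.0, 0.3, 6.2]
grip_width: 0.0612
```

```bash
python3 -m inch '[0.4,0,0,2,0, 0.4,0,0,4,0, 0.4,0,0,4,0, 0.4,0.13,4.9,0,1.5, 0.4,0.13,4.9,0,1.5, 0.4,0.13,4.9,0,1.5, 0.4,0.13,4.9,0,1.5, 0.4,0.13,4.9,0,1.5, 0.4,0.13,4.9,0,1.6, 0.4,0.13,4.8,0,0, 0.4,0,0,0,0, 0.4,0,0,0,0, 0.4,0,0,0,0]'
python3 - <<'E'
from cell import vision,status
import numpy as np,cv2
a=vision.grab_frame("wrist"); b=vision.grab_frame("scene")
cv2.imwrite("pics/w3.png",np.hstack([cv2.resize(a,(400,300)),cv2.resize(b[180:330,180:380],(400,300))])[:,:,::-1])
E
```

```text
clock: 6.0
tool_pos: [0.5961, 0.0482, 0.1154]
eef_rot: [0.126, 0.992, -0.0, 0.0]
force: [1.2, 0.2, -0.5]
grip_width: 0.0606
```

View pics/w3.png

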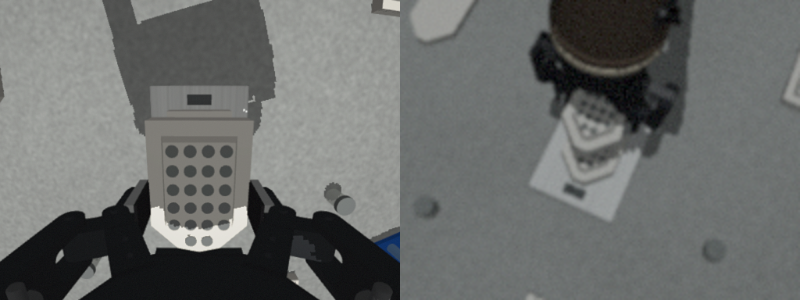

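The plate is held level over the dock, with cut corners the same way round. Lower it slowly.

```bash
python3 -m inch '[0.4,0.04,0.07,-2,0, 0.4,0,0,-2,0, 0.4,0,0,-1,0, 0.4,0,0,-0.5,0, 0.4,0,0,0,0]'; python3 -m inch '[0.4,0,0,-0.5,0, 0.4,0,0,-0.5,0, 0.4,0,0,-0.5,0, 0.4,0,0,0,0, 0.4,0,0,0,0]';python3 -m inch '[0.4,0,0,-0.2,0, 0.4,0,0,0,0, 0.4,0,0,0,0]'
```

```text
clock: 6.6
tool_pos: [0.5963, 0.049, 0.06]
eef_rot: [0.126, 0.992, -0.0, -0.0]
force: [-0.4, -0.2, -0.3]
grip_width: 0.0612
clock: 7.1
tool_pos: [0.5964, 0.0496, 0.0452]
eef_rot: [0.125, 0.992, -0.0, -0.0]
force: [0.3, -0.4, -0.9]
grip_width: 0.0614
clock: 7.4
tool_pos: [0.5965, 0.0496, 0.0433]
eef_rot: [0.126, 0.992, -0.0, 0.0]
force: [-0.3, -0.0, -1.8]
grip_width: 0.0612
```

There is no contact below the wells' top (TCP 0.050), so the skirt is around the block. Lower 1 mm more, open, rise and check.

```bash
python3 -m inch '[0.4,0,0,-0.1,0, 0.4,0,0,0,0, 0.8,0,0,0,0, 0.9,0,0,0,0, 1,0,0,0,0, 1,0,0,0,0, 1,0,0,0,0, 1,0,0,0,0]'; python3 -m inch '[1,0,0,2,0, 1,0,0,5,0, 1,0,0,5,0, 1,-4,0,4,0, 1,-4,0,0,0, 1,0,0,0,0, 1,0,0,0,0, 1,0,0,0,0]'
python3 - <<'E'
from cell import vision,status
import numpy as np,cv2,pickle
from h import *
p=vision.camera_params("wrist"); im=vision.grab_frame("wrist"); b=vision.grab_frame("scene"); pickle.dump((p,im,b,vision.camera_params("scene")),open("w4.p","wb"))
cv2.imwrite("pics/w4.png",np.hstack([cv2.resize(im,(400,300)),cv2.resize(b[180:330,180:380],(400,300))])[:,:,::-1])
d=im[...,0].astype(int)-im[...,2]
m=cv2.morphologyEx(((d>6)&(im[...,1]>150)).astype(np.uint8),cv2.MORPH_CLOSE,np.ones((7,7))); m=cv2.morphologyEx(m,cv2.MORPH_OPEN,np.ones((3,3)))
for c in cv2.findContours(m,cv2.RETR_EXTERNAL,cv2.CHAIN_APPROX_NONE)[0]:
    if 800<cv2.contourArea(c)<22000: x=c.reshape(-1,2); print(x.mean(0).round(),rect(x,p,.042),rect(x,p,.010))
E
```

```text
clock: 8.2
tool_pos: [0.5965, 0.0495, 0.0423]
eef_rot: [0.126, 0.992, -0.0, 0.0]
force: [-1.0, -0.4, -0.1]
grip_width: 0.0855
clock: 9.0
tool_pos: [0.5219, 0.0495, 0.1976]
eef_rot: [0.126, 0.992, 0.0, 0.0]
force: [-0.5, 0.4, 0.7]
grip_width: 0.0856
[271. 238.] (array([594.9,  51. ]), -14.5, array([92., 63.]), np.float64(4.3)) (array([610.1,  49.3]), -14.5, array([102.4,  70.1]), np.float64(4.8))
[ 49. 158.] (array([ 453.9, -147.5]), -15.0, array([83.5, 56.5]), np.float64(3.5)) (array([ 453.3, -171.5]), -15.0, array([92.8, 62.9]), np.float64(3.9))
[470.  65.] (array([463.2, 279.2]), 164.4, array([84.8, 57.2]), np.float64(0.0)) (array([463.7, 303.2]), 164.4, array([94.3, 63.6]), np.float64(0.0))
```

View pics/w4.png

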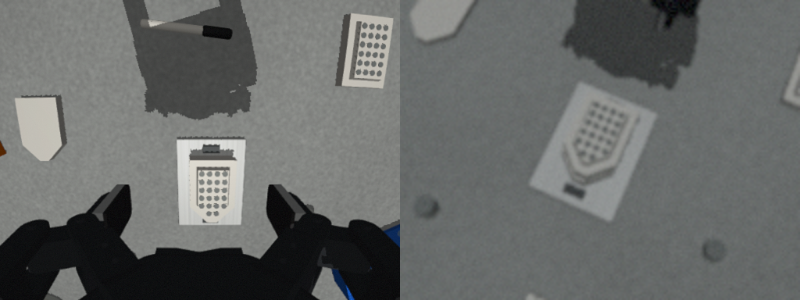

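The plate is seated: its outline measures 92×63 mm at z=42 mm, centred at (595, 51), −14.5°. The lid re-measures at (453, −171.5), −15.1°. I'll go to it with the jaws slightly closed, because the orange lid is close by.

```bash
python3 -m inch '[0.9,-1.38,-4.42,0,-0.6, 0.88,-1.38,-4.42,0,0, 0.88,-1.38,-4.42,0,0, 0.88,-1.38,-4.42,0,0, 0.88,-1.38,-4.42,0,0, 0.88,0,0,-4,0, 0.88,0,0,-4,0, 0.88,0,0,-4,0, 0.88,0,0,-3,0, 0.88,0,0,0,0, 0.88,0,0,0,0]'
python3 - <<'E'
from cell import vision
import cv2
im=vision.grab_frame("wrist"); cv2.imwrite("pics/w5.png",im[:,:,::-1])
E
```

```text
clock: 10.2
tool_pos: [0.4522, -0.1715, 0.0475]
eef_rot: [0.131, 0.991, 0.0, -0.001]
force: [0.6, -0.1, -0.5]
grip_width: 0.0751
```

View pics/w5.png

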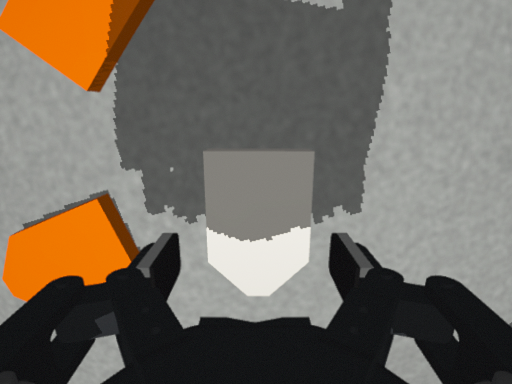

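The lid (columns 203–314) sits centred between the jaws, and the left finger clears the orange lid. Descend, grip, and lift.

```bash
python3 -m inch '[0.88,0.05,0,-1.5,0, 0.88,0,0,-1,0, 0.88,0,0,-0.5,0, 0.88,0,0,0,0, 0.88,0,0,0,0]'; python3 -m inch '[0.6,0,0,0,0, 0.4,0,0,0,0, 0.4,0,0,0,0, 0.4,0,0,0,0, 0.4,0,0,0,0, 0.4,0,0,0,0, 0.4,0,0,0,0]' 30; python3 -m inch '[0.4,0,0,2,0, 0.4,0,0,4,0, 0.4,0,0,5,0, 0.4,0,0,0,0]'
```

```text
clock: 10.75
tool_pos: [0.4528, -0.1715, 0.0181]
eef_rot: [0.131, 0.991, -0.0, 0.0]
force: [0.4, -0.3, 0.2]
grip_width: 0.0747
clock: 11.45
tool_pos: [0.4529, -0.1716, 0.0184]
eef_rot: [0.131, 0.991, -0.0, 0.0]
force: [-1.4, 1.0, 9.1]
grip_width: 0.0607
clock: 11.85
tool_pos: [0.4553, -0.1726, 0.1331]
eef_rot: [0.131, 0.991, -0.001, 0.004]
force: [-0.3, -0.2, -1.0]
grip_width: 0.0606
```

```bash
python3 -m inch '[0.4,2.37,3.7,0,0.6, 0.4,2.37,3.7,0,0, 0.4,2.37,3.7,0,0, 0.4,2.37,3.7,0,0, 0.4,2.37,3.7,0,0, 0.4,2.37,3.7,0,0, 0.4,0,0,0,0, 0.4,0,0,0,0, 0.4,0,0,0,0]'
python3 - <<'E'
from cell import vision,status
import numpy as np,cv2
a=vision.grab_frame("wrist"); b=vision.grab_frame("scene")
cv2.imwrite("pics/w6.png",np.hstack([cv2.resize(a,(400,300)),cv2.resize(b[180:330,180:380],(400,300))])[:,:,::-1])
E
```

```text
clock: 12.75
tool_pos: [0.594, 0.05, 0.1275]
eef_rot: [0.126, 0.992, -0.0, -0.0]
force: [-0.1, -0.4, -1.0]
grip_width: 0.0606
```

View pics/w6.png

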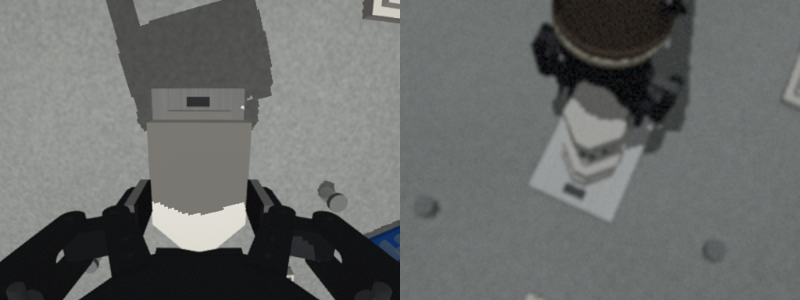

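The lid is held level above the stack with the same orientation. Lower it.

```bash
python3 -m inch '[0.4,0.1,0.05,-2,0, 0.4,0,0,-2,0, 0.4,0,0,-1,0, 0.4,0,0,0,0]'; python3 -m inch '[0.4,0,0,-0.5,0, 0.4,0,0,-0.5,0, 0.4,0,0,-0.4,0, 0.4,0,0,0,0, 0.4,0,0,0,0]';python3 -m inch '[0.4,0,0,-0.2,0, 0.4,0,0,0,0, 0.4,0,0,0,0]'
```

```text
clock: 13.25
tool_pos: [0.5947, 0.0503, 0.0765]
eef_rot: [0.126, 0.992, -0.0, -0.001]
force: [-0.2, -0.0, -0.5]
grip_width: 0.0605
clock: 13.75
tool_pos: [0.5958, 0.0511, 0.0637]
eef_rot: [0.126, 0.992, 0.0, 0.0]
force: [0.2, 0.3, -1.0]
grip_width: 0.0607
clock: 14.05
tool_pos: [0.5958, 0.0511, 0.0617]
eef_rot: [0.125, 0.992, -0.0, 0.0]
force: [-0.1, 0.3, -1.2]
grip_width: 0.0607
```

```bash
python3 -m inch '[0.4,0,0,-0.1,0, 0.4,0,0,0,0, 0.8,0,0,0,0, 0.9,0,0,0,0, 1,0,0,0,0, 1,0,0,0,0, 1,0,0,0,0, 1,0,0,0,0]'; python3 -m inch '[1,0,0,2,0, 1,0,0,5,0, 1,0,0,5,0, 1,-4,0,3,0, 1,-4,0,0,0, 1,0,0,0,0, 1,0,0,0,0, 1,0,0,0,0]'
python3 - <<'E'
from cell import vision,status
import numpy as np,cv2
from h import *
p=vision.camera_params("wrist"); im=vision.grab_frame("wrist"); b=vision.grab_frame("scene")
cv2.imwrite("pics/w7.png",np.hstack([cv2.resize(im,(400,300)),cv2.resize(b[180:330,180:380],(400,300))])[:,:,::-1])
d=im[...,0].astype(int)-im[...,2]
m=cv2.morphologyEx(((d>6)&(im[...,1]>150)).astype(np.uint8),cv2.MORPH_CLOSE,np.ones((7,7))); m=cv2.morphologyEx(m,cv2.MORPH_OPEN,np.ones((3,3)))
for c in cv2.findContours(m,cv2.RETR_EXTERNAL,cv2.CHAIN_APPROX_NONE)[0]:
    if 800<cv2.contourArea(c)<22000: x=c.reshape(-1,2); print(x.mean(0).round(),rect(x,p,.056),rect(x,p,.012))
E
```

```text
clock: 14.85
tool_pos: [0.5958, 0.051, 0.0607]
eef_rot: [0.126, 0.992, 0.0, 0.0]
force: [-0.2, 0.1, -0.1]
grip_width: 0.0853
clock: 15.65
tool_pos: [0.5167, 0.051, 0.2107]
eef_rot: [0.126, 0.992, 0.0, 0.0]
force: [0.4, 0.5, 0.9]
grip_width: 0.0855
[273. 243.] (array([595.6,  51.8]), -14.4, array([91.6, 63.8]), np.float64(4.2)) (array([617.6,  49.3]), -14.4, array([105.9,  73.6]), np.float64(4.9))
[461.  72.] (array([462.5, 270.2]), -15.7, array([81.4, 54.6]), np.float64(0.1)) (array([463.8, 301.6]), -15.7, array([94. , 63.1]), np.float64(0.1))
```

View pics/w7.png

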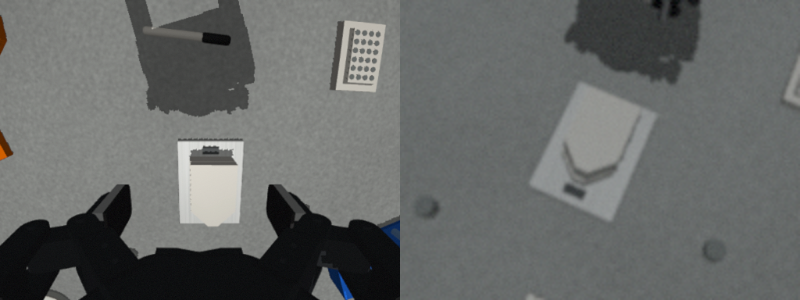

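The lid is seated: its outline is 91.6×63.8 mm at z=56 mm, centred at (595.6, 51.8), −14.4°. The robot is clear, so I'm handing in.

```bash
python3 -c "
from cell import workorder; print(workorder.finish_job())"
```

```text
the job is handed in; nothing more can be done
None
```

I stacked the loose cut-corner plate on the dock's plate, put the white cut-corner lid on top of it, and handed the job in at about 16 s. `finish_job` reports no verdict, so success rests on my own checks below.

| Check | Centre (mm) | Angle | Outline (mm) |
|---|---|---|---|
| Dock plate | (596.5, 49) | −14.4° | 92.2×62.7 at z=26 |
| Stacked plate | (594.9, 51.0) | −14.5° | 92.0×63.0 at z=42 |
| Lid | (595.6, 51.8) | −14.4° | 91.6×63.8 at z=56 |

- **Fit:** Each piece is within about 3 mm and 0.2° of the one below, with cut corners the same way. Each outline matches the true size at its seated height. While lowering I felt no contact with the wells.
- **Stack after the lid:** I did not measure the plate separately once the lid covered it. Level I judged only by eye from the pictures.
- **Square-cornered plate:** It was not touched. Its last reading, (463.8, 301.6), is about 5 mm from the first, which is measurement error at the edge of the wrist view.
- **Force:** The only contact beyond gripping was the fingertips pressing the bench with 6–9 N as they closed.

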